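Tip the used vials out of the bench skip

ROBOT

A 6-joint arm with a two-finger parallel gripper is mounted at the origin on the work surface. World frame = base frame: x ahead of the robot, y to its left, z up, the work surface at z = 0. Lengths are in mm, angles in rad, forces in N, time in s.
With the tool pointing down it reaches from about 275 to 750 mm from the base axis. Payload 10.2 kg.
Tool frame: the origin (TCP) lies at the very end of the fingers, on their centre line; the grasp point (between the pads) lies 19 mm behind it (ctrl.hold_point_z is the distance from the TCP to the grasp point, in mm); z points along the fingers, y is the direction in which the jaws open and shut (so a half turn about z gives the same grasp; the last joint's range is limited). The gripper opens to 85 mm and grips with 20 to 120 N. Pads are 22 mm wide; open, the fingers measure 114 mm over their backs; the gripper's body (76 mm by 85 mm) begins 54 mm behind the grasp point. The pads swing forward as they close: fully open they stand 13 mm farther back than shut.
Start: joints at [0.955, 0.313, 1.498, -0, 1.331, -0.223], TCP at [200.971, 485.017, 231.294] pointing down, gripper open.
Joint ranges: [-2.94, 2.94], [-0.97, 2.17], [0.19, 2.56], [-1.23, 4.37], [0.02, 3.11], [-2.88, 2.88]. Speed limits (rad/s): [2.39, 2.39, 3.01, 3.14, 3.14, 3.14].

INTERFACE

Orientations are given as a unit quaternion [w, x, y, z].
In Python, from rig import readout, cams, workorder, spotter, ctrl gives the robot as it stands.
- The arm moves only by the tool step_arm, never from a script. Its argument "plan" is text: rows parted by semicolons, each of 5 numbers parted by spaces: the shift along the tool's x, y, z in cm, then the turn about the tool's z in degrees, then the opening in per cent of the stroke, from 0 (shut) to 100 (fully open). In form: x y z twist gripper; .... A call has 1 to 10 rows; each row is the pose to reach, as a shift and turn from the pose commanded when the call began, along the tool's axes at that moment; what a row does not reach only later rows make up. A row lasts 1/10 s, in which the tool goes at most 50 mm and 8.59 degrees, less where a joint would pass 70% of its speed; a pose out of reach is approached as far as the arm can. A call with a gripper value outside its range is refused whole. The fingers move at their own pace and stop on an object; "grip_force" is the grip in N (left out, the last holds). Time passes only in rows, so rows that repeat a pose let the fingers close. It gives the time, the measured TCP pose, the force and the opening at its end, in the units of the state.
- readout.sense(): the state, without advancing time (a new reading comes with each control period).
- cams.capture(name): name is "scene" or "top"; returns (picture, depth): 420x560x3 uint8, red, green, blue; 420x560 float32, mm along the optical axis (not along the pixel's ray), 0 where there is no reading.
- cams.camera_info(name): a dict with "vfov" (degrees; the focal length in pixels is half the picture's height over the tangent of half this angle, whatever the lens; pixels are square), "cx", "cy" (the principal point, pixels), "rvec" (rotation vector, rad) and "tvec" (3), from world to camera coordinates, as OpenCV has them. Camera axes: x right, y down, z forward; pixel columns grow to the right and rows downward; lengths in mm; the calibration is good to about 2 mm. A picture is of the moment at which its call begins. camera_info takes no time and is no camera call.
- workorder.finish_job(): hands the job in, once; it reports no verdict.
Trained networks look in the newest picture that a camera, given by its name, has taken for a name from the list of things; names that differ only in an ending like _2 or _b are one class to them, and where a whole thing is asked for, a point or a joint stands for the part that bears it (a point fixed in the world has none). Each returns a list of dicts, best first, with "conf" (0 to 1); they miss things now and then, are a little off and sometimes report something else, mostly with a low value. They report only what shows in the picture. A call takes as long as a camera call. They do not tell look-alikes from the thing itself.
- spotter.regions_of(camera, target): "pixels" (420x560 bool, what is visible of it) and "extent" ([centre column, centre row, width, height] in pixels, round what is visible of it).
The state is a dict: "time_s": time; "joints": joint angles; "dq": joint speeds; "tau": joint torques, N m; "eef_pos": TCP position; "ee_rot": TCP orientation; "force": force on the tool from outside, world axes, zero at the start; "wrist_torque": the same for the moment, N m; "grip_width": opening from 0.0 (shut) to 1.0 (fully open).
Only numpy, scipy, OpenCV 4.12 (cv2) and the standard library are available. Lean on these libraries where they do the work, as an engineer would, in place of code of your own. Each camera call takes 0.05 s, during which the arm holds its last target. There are 200 camera calls.

TASK

Of the two small tipping skips on the bench, take the one that holds the two used vials: lift its handle so that the tub tips forward over its wheels and both vials roll out into the white catch tray in front of it, then lower it gently until it stands on its legs again and let go. Do not touch the vials with the gripper, and leave the empty skip and the amber bottle as they are.

Things in the scene. Friction and masses are not known exactly. Their poses are not given: they have to be found in the camera images.
- skip (a joint): Loaded skip: teal open tub 100 mm wide, 0.45 kg, hinged on a level axle 75 mm above the bench between two black 100 mm wheels chocked on a fixed plinth. Rad: 0 = standing on its rear legs, grows as the handle is lifted, hard stop 1.25. Vials roll out past about 0.75; 1.1 empties it. Turns freely; falls back and slams if let go while tipped.
- skip_handle (a point): Middle of the loaded skip's round steel grab bar, 14 mm thick, 90 mm free length, 145 mm above the bench at rest; moves with the skip and may turn between fingers. At joint 0: x forward to the wheels, y along the bar, z up. The axle is 190 mm forward and 70 mm below. At joint q the bar is 190 cos q - 70 sin q mm behind and 190 sin q + 70 cos q mm above the axle. Tub: 80 mm ahead, 39 mm lower.
- skip_tray (a point): White catch tray fixed in front of the loaded skip's wheels: this point is the middle of the rear edge of its inner floor (the edge next to the wheels), 5 mm above the bench, 64 mm forward of the axle. From here the inside reaches 107 mm forward (x) and 64 mm to each side (y, along the axle); front wall 55 mm, side walls 45 mm, rear wall 18 mm high. z up.
- vial_a: Capped glass vial, 23 mm diameter, 72 mm long, 28 g, lying crosswise in the tub. Origin at the middle of its axis, x along it towards the black cap.
- vial_b: A second vial like vial_a, lying beside it in the tub.
- spare_skip (a joint): The other skip, of the same make and size with its own tray, empty: a bystander. Same meaning of the values; it stays at 0.
- reagent_bottle: Amber bottle with a white cap, 66 mm diameter, 140 mm tall, standing between the two trays: a bystander. Origin at the centre of its underside.
Mind the look-alikes: they are no part of the job. What is shaped like the vial_a but green is not meant.

How it is judged:
By the outcome, as a careful person would: the job done as asked, in the order asked, and still so for the second after the job is handed in, with the robot touching nothing.
It also fails if it takes over 45 s, if anything falls off the work surface, if the arm or the gripper's body presses on something with over 40 N, if the wrist force passes 120 N, or if a joint passes its speed limit or range.

## Working session

There is one attempt and no reset: what is moved stays moved. The work goes in short steps, Python scripts to look and compute and a tool call to move; the robot and the scene stay as the last step left them, time stands still between calls to the robot, and variables do not carry over. Pictures are saved under pics/ and viewed, about 8 in all and at most 12, crops included, and the job is handed in when it is done.

Besides the shell and the picture viewer there is one more tool, called after "Call:" as a command line: name --argument value ..., lists and objects as JSON in quotes. step_arm: Moves the arm, as the interface text tells. Its arguments: {"type":"object","properties":{"plan":{"type":"string"},"grip_force":{"type":"number"}},"required":["plan"]}

```bash
mkdir -p pics; cat > h.py <<'E'
import numpy as np, cv2
from rig import readout, cams, workorder, spotter, ctrl
def cap(n,f=None):
    im,d=cams.capture(n)
    if f: cv2.imwrite('pics/'+f,im[:,:,::-1])
    return im,d
def cloud(n,d):
    i=cams.camera_info(n); f=210/np.tan(np.radians(i['vfov'])/2)
    R=cv2.Rodrigues(np.array(i['rvec'],float))[0]; t=np.array(i['tvec'],float).ravel()
    v,u=np.mgrid[:420,:560]
    P=np.stack([(u-i['cx'])/f*d,(v-i['cy'])/f*d,d],-1)
    return (P-t)@R
E
python3 - <<'E'
from h import *
ims=[]
for n in('scene','top'):
    im,d=cap(n,n+'0.png'); np.save(n+'0.npy',cloud(n,d)); print(cams.camera_info(n))
    for t in('skip_handle','vial_a','reagent_bottle'):
        for r in spotter.regions_of(n,t):
            P=cloud(n,d)[r['pixels']&(d>0)]
            print(n,t,round(r['conf'],2),np.round(r['extent']),np.round(np.median(P,0)) if len(P) else 0)
s=readout.sense();print({k:np.round(v,3) for k,v in s.items()},ctrl.hold_point_z)
E
```

```text
{'vfov': 49.371578858907355, 'cx': 287.722136798447, 'cy': 213.75492133048144, 'rvec': array([ 2.46796435,  0.89414371, -0.25322668]), 'tvec': array([-466.39158177, -237.82600904, 1491.52434188])}
scene skip_handle 0.97 [317. 158.  92.  78.] [534. 234. 102.]
scene skip_handle 0.72 [341. 275.  29.  36.] [789. -11.  95.]
scene vial_a 0.69 [324. 174.  20.  17.] [557. 223.  79.]
scene vial_a 0.62 [272. 207.  24.  15.] [495.  62.  21.]
scene vial_a 0.61 [361. 154.  22.  15.] [573. 405.  22.]
scene vial_a 0.54 [314. 167.  19.  14.] [523. 223.  79.]
scene reagent_bottle 0.65 [318. 157.  88.  78.] [537. 235. 100.]
scene reagent_bottle 0.63 [340. 276.  27.  36.] [789. -12.  95.]
{'vfov': 49.30975850564184, 'cx': 275.6932315509856, 'cy': 216.4349360306993, 'rvec': array([ 2.11095832, -2.1584883 ,  0.19432142]), 'tvec': array([  56.05556475,  587.64020201, 1058.59005737])}
top skip_handle 0.95 [198. 238.  60. 118.] [574. 223.  99.]
top vial_a 0.75 [202. 247.  33.   9.] [516. 216.  78.]
top vial_a 0.58 [271. 259.  10.  33.] [493.  64.  21.]
top vial_a 0.5 [200. 232.  35.   8.] [550. 221.  78.]
top vial_a 0.5 [131. 232.  30.  16.] [567. 400.  20.]
top reagent_bottle 0.84 [290. 141.  28.  40.] [765.   5.  95.]
{'time_s': np.float64(0.4), 'joints': array([ 0.955,  0.313,  1.498, -0.   ,  1.331, -0.223]), 'dq': array([-0.   , -0.001,  0.   ,  0.001,  0.001, -0.002]), 'tau': array([-0.0000e+00, -4.1182e+01, -2.5966e+01, -0.0000e+00,  1.0000e-03,
        0.0000e+00]), 'eef_pos': array([200.974, 484.981, 231.218]), 'ee_rot': array([-0.   ,  0.195,  0.981, -0.   ]), 'force': array([ 0.173, -0.328, -0.51 ]), 'wrist_torque': array([ 0.057, -0.043,  0.008]), 'grip_width': np.float64(0.999)} 18.700000000000003
```

View pics/scene0.png

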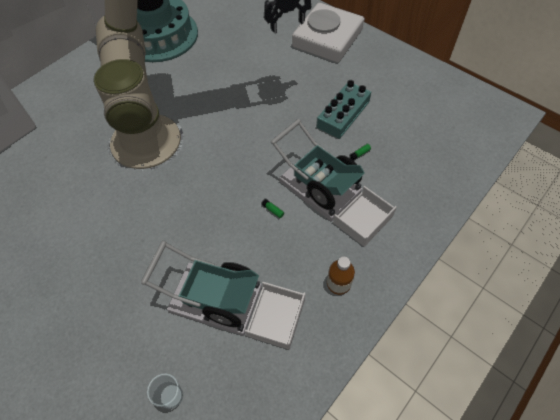

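View pics/top0.png

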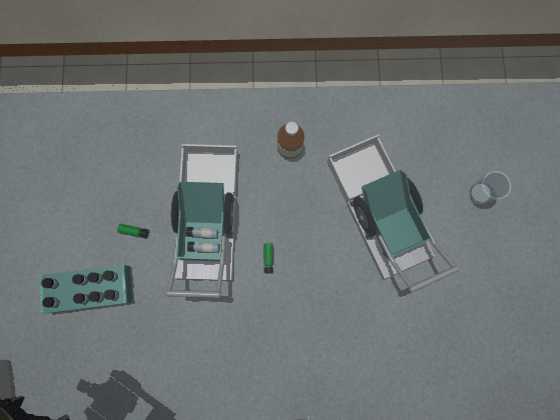

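The loaded skip is the left one in the top view: its bar is near row 293, columns 168–222, the two white vials are in the tub at (202,232) and (202,247), and it faces up (+x). The green vials at (133,230) and (268,257) are look-alikes. The empty skip is on the right. Next I measure the bar.

```bash
python3 - <<'E'
from h import *
for n in('top','scene'):
    P=np.load(n+'0.npy').reshape(-1,3)
    m=(P[:,2]>138)&(P[:,2]<158)&(P[:,0]<440)&(P[:,0]>340)&(P[:,1]>140)&(P[:,1]<330)
    Q=P[m]; print(n,len(Q))
    if len(Q)<5: continue
    # bar: long line fit
    vx,vy,x0,y0=cv2.fitLine(Q[:,:2].astype(np.float32),cv2.DIST_HUBER,0,.01,.01).ravel()
    d=np.array([vx,vy]); 
    res=(Q[:,:2]-[x0,y0])@np.array([-vy,vx]); k=abs(res)<9
    s=(Q[k,:2]-[x0,y0])@d
    print('dir',d,'n',k.sum(),'res',np.percentile(res[k],[2,50,98]),'ends',np.array([x0,y0])+s.min()*d,np.array([x0,y0])+s.max()*d,'z',np.percentile(Q[k,2],[5,50,95]))
    im=cv2.imread('pics/%s0.png'%n)
P=np.load('top0.npy')
for r in (286,290,293,296):print(r,[tuple(P[r,c].round().astype(int)) for c in (175,185,195,205,215)])
E
```

```text
top 411
dir [0.05543936 0.9984621 ] n 378 res [-7.94079472  0.68134482  7.67132504] ends [405.88191859 167.08036083] [412.4437361  285.25859948] z [145.98501525 150.58348437 153.78899699]
scene 211
dir [0.06232721 0.99805576] n 186 res [-6.61920881  0.43300303  8.52333121] ends [410.20072232 167.0157099 ] [417.64268164 286.18501583] z [143.5043895  151.22930292 155.51868802]
286 [(np.int64(429), np.int64(295), np.int64(-1)), (np.int64(428), np.int64(271), np.int64(-2)), (np.int64(428), np.int64(246), np.int64(-4)), (np.int64(427), np.int64(221), np.int64(-1)), (np.int64(426), np.int64(196), np.int64(1))]
290 [(np.int64(416), np.int64(263), np.int64(149)), (np.int64(416), np.int64(243), np.int64(144)), (np.int64(418), np.int64(246), np.int64(0)), (np.int64(417), np.int64(220), np.int64(4)), (np.int64(417), np.int64(196), np.int64(3))]
293 [(np.int64(410), np.int64(263), np.int64(150)), (np.int64(409), np.int64(241), np.int64(153)), (np.int64(409), np.int64(220), np.int64(151)), (np.int64(408), np.int64(199), np.int64(153)), (np.int64(408), np.int64(178), np.int64(151))]
296 [(np.int64(404), np.int64(264), np.int64(146)), (np.int64(403), np.int64(242), np.int64(150)), (np.int64(403), np.int64(220), np.int64(149)), (np.int64(402), np.int64(199), np.int64(150)), (np.int64(402), np.int64(178), np.int64(151))]
```

Call:
step_arm --plan "-29.25 -15.87 0 70.9 60;-29.25 -15.87 0 70.9 60;-29.25 -15.87 0 70.9 60;-29.25 -15.87 0 70.9 60;-29.25 -15.87 0 70.9 60;-29.25 -15.87 0 70.9 60;-29.25 -15.87 0 70.9 60;-29.25 -15.87 0 70.9 60;-29.25 -15.87 0 70.9 60;-29.25 -15.87 0 70.9 60" --grip_force 25

```text
time_s: 1.4
eef_pos: [410.6, 226.2, 231.3]
ee_rot: [-0.0, 0.728, 0.686, -0.0]
force: [0.2, -0.6, -0.1]
grip_width: 0.602
```

Call:
step_arm --plan "0 0 3 0 60;0 0 6 0 60;0 0 8 0 60;0 0 9.5 0 60;0 0 10.5 0 60;0 0 10.5 0 60"

```text
time_s: 2.0
eef_pos: [409.9, 226.5, 125.5]
ee_rot: [-0.0, 0.727, 0.686, -0.001]
force: [-0.5, 1.3, 0.2]
grip_width: 0.599
```

```bash
python3 - <<'E'
from h import *
im,_=cap('scene'); a=cv2.resize(im[90:250,220:420],None,fx=2.5,fy=2.5,interpolation=2)
im,_=cap('top'); b=cv2.resize(im[170:330,130:270],None,fx=2.5,fy=2.5,interpolation=2)
cv2.imwrite('pics/c1.png',np.hstack([a,b])[:,:,::-1][:, :850]); 
cv2.imwrite('pics/c1.png',cv2.resize(np.hstack([a,b])[:,:,::-1],(800,376)))
E
```

```text
(no output)
```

View pics/c1.png

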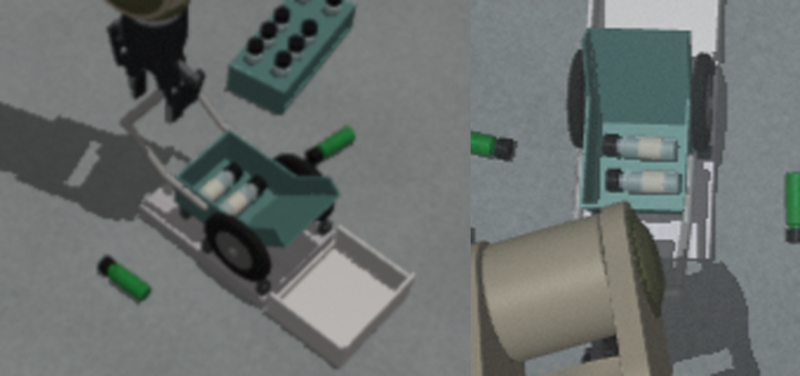

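The bar, around (150,110) in the crop, runs between the two fingers, and the vials are still in the tub. Now I close the fingers.

Call:
step_arm --plan "0 0 0 0 30;0 0 0 0 0;0 0 0 0 0;0 0 0 0 0;0 0 0 0 0;0 0 0 0 0;0 0 0 0 0;0 0 0 0 0" --grip_force 30

```text
time_s: 2.9
eef_pos: [409.3, 226.6, 126.8]
ee_rot: [-0.001, 0.728, 0.686, -0.001]
force: [-7.9, 0.5, 7.6]
grip_width: 0.153
```

```bash
python3 - <<'E'
import numpy as np
f=lambda q:np.array([19-(19*np.cos(q)-7*np.sin(q)),-(19*np.sin(q)+7*np.cos(q)-7)])
Q=np.r_[np.linspace(0,.5,11),np.linspace(.55,1.0,10),np.linspace(1.03,1.15,5)]
def rows(qs,q0):
    return ';'.join('0 %.2f %.2f 0 0'%tuple(f(q)-f(q0)) for q in qs)
print(rows(Q[1:11],0));print(rows(Q[11:21],.5));print(rows(Q[21:],1.0))
D=np.linspace(1.15,0,33)
print('down');print(rows(D[1:11],1.15));print(rows(D[11:21],D[10]));print(rows(D[21:],D[20]), D[10],D[20])
E
```

```text
0 0.37 -0.94 0 0;0 0.79 -1.86 0 0;0 1.26 -2.76 0 0;0 1.77 -3.64 0 0;0 2.32 -4.48 0 0;0 2.92 -5.30 0 0;0 3.55 -6.09 0 0;0 4.23 -6.85 0 0;0 4.94 -7.57 0 0;0 5.68 -8.25 0 0
0 0.78 -0.65 0 0;0 1.59 -1.25 0 0;0 2.43 -1.82 0 0;0 3.30 -2.34 0 0;0 4.19 -2.82 0 0;0 5.10 -3.25 0 0;0 6.04 -3.64 0 0;0 6.99 -3.98 0 0;0 7.96 -4.27 0 0;0 8.94 -4.52 0 0
0 0.59 -0.12 0 0;0 1.19 -0.23 0 0;0 1.79 -0.31 0 0;0 2.40 -0.38 0 0;0 3.00 -0.43 0 0
down
0 -0.72 0.06 0 0;0 -1.45 0.15 0 0;0 -2.17 0.26 0 0;0 -2.88 0.40 0 0;0 -3.59 0.57 0 0;0 -4.29 0.76 0 0;0 -4.99 0.98 0 0;0 -5.67 1.22 0 0;0 -6.35 1.48 0 0;0 -7.02 1.77 0 0
0 -0.66 0.31 0 0;0 -1.30 0.65 0 0;0 -1.93 1.01 0 0;0 -2.55 1.39 0 0;0 -3.16 1.80 0 0;0 -3.75 2.22 0 0;0 -4.32 2.67 0 0;0 -4.88 3.14 0 0;0 -5.42 3.62 0 0;0 -5.95 4.13 0 0
0 -0.50 0.52 0 0;0 -0.99 1.07 0 0;0 -1.46 1.63 0 0;0 -1.90 2.20 0 0;0 -2.33 2.79 0 0;0 -2.73 3.40 0 0;0 -3.11 4.02 0 0;0 -3.47 4.65 0 0;0 -3.80 5.30 0 0;0 -4.11 5.95 0 0;0 -4.40 6.62 0 0;0 -4.67 7.30 0 0 0.7906249999999999 0.4312499999999999
```

Call:
step_arm --plan "0 0.37 -0.94 0 0;0 0.79 -1.86 0 0;0 1.26 -2.76 0 0;0 1.77 -3.64 0 0;0 2.32 -4.48 0 0;0 2.92 -5.30 0 0;0 3.55 -6.09 0 0;0 4.23 -6.85 0 0;0 4.94 -7.57 0 0;0 5.68 -8.25 0 0"

```text
time_s: 3.9
eef_pos: [463.9, 223.6, 210.5]
ee_rot: [-0.003, 0.727, 0.686, -0.003]
force: [-24.0, -1.2, 21.4]
grip_width: 0.148
```

```bash
python3 - <<'E'
from h import *
im,_=cap('scene'); a=cv2.resize(im[90:250,220:420],None,fx=3,fy=3,interpolation=2)
cv2.imwrite('pics/c2.png',a[:,:,::-1])
E
```

```text
(no output)
```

View pics/c2.png

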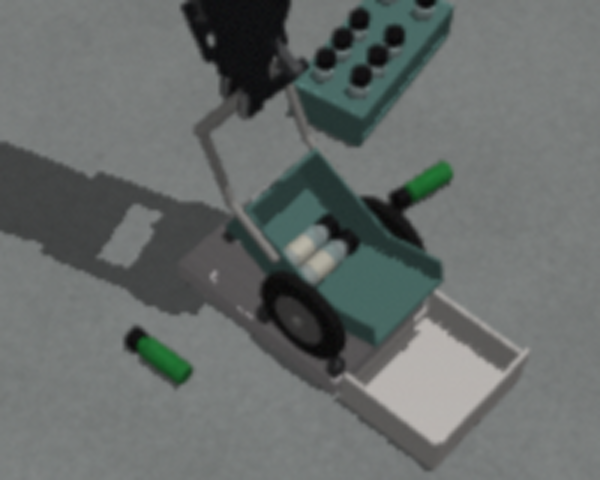

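The vials are still in the tilted tub at (320,250). The force reading points radially outward, so my arc is about 3 mm too tight. I'll add the offset as I continue.

Call:
step_arm --plan "0 0.58 -0.80 0 0;0 1.29 -1.50 0 0;0 2.13 -2.07 0 0;0 3.0 -2.59 0 0;0 3.89 -3.07 0 0;0 4.80 -3.50 0 0;0 5.74 -3.89 0 0;0 6.69 -4.23 0 0;0 7.66 -4.52 0 0;0 8.64 -4.77 0 0"

```text
time_s: 4.95
eef_pos: [553.8, 218.4, 257.2]
ee_rot: [-0.0, 0.728, 0.686, 0.0]
force: [-1.8, 3.0, 3.7]
grip_width: 0.15
```

Call:
step_arm --plan "0 0.59 -0.12 0 0;0 1.19 -0.23 0 0;0 1.79 -0.31 0 0;0 2.40 -0.38 0 0;0 3.00 -0.43 0 0;0 3.00 -0.43 0 0;0 3.00 -0.43 0 0;0 3.00 -0.43 0 0;0 3.00 -0.43 0 0;0 3.00 -0.43 0 0"

```text
time_s: 5.95
eef_pos: [583.5, 216.6, 260.9]
ee_rot: [-0.0, 0.728, 0.686, 0.0]
force: [-1.1, 5.0, 3.2]
grip_width: 0.152
```

```bash
python3 - <<'E'
from h import *
im,_=cap('scene'); a=cv2.resize(im[90:250,260:420],None,fx=2.5,fy=2.5,interpolation=2)
im,_=cap('top'); b=cv2.resize(im[120:280,130:290],None,fx=2.5,fy=2.5,interpolation=2)
cv2.imwrite('pics/c3.png',np.hstack([a,b])[:,:,::-1])
E
```

```text
(no output)
```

View pics/c3.png

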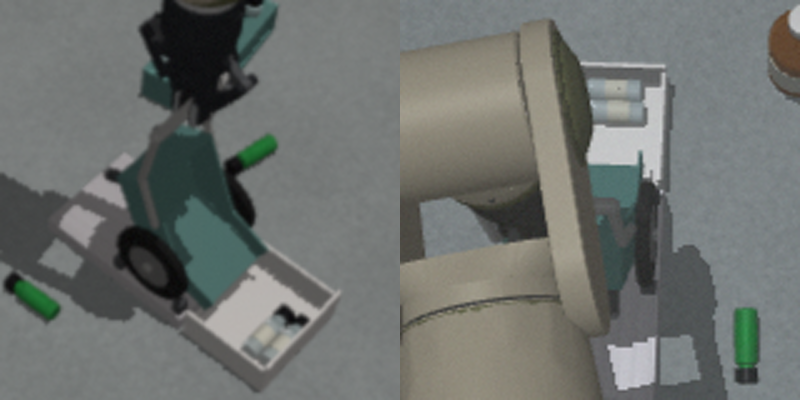

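Both vials lie in the tray at (280,330) and the tub is empty. Now I lower the skip.

Call:
step_arm --plan "0 -0.72 0.06 0 0;0 -1.45 0.15 0 0;0 -2.17 0.26 0 0;0 -2.88 0.40 0 0;0 -3.59 0.57 0 0;0 -4.29 0.76 0 0;0 -4.99 0.98 0 0;0 -5.67 1.22 0 0;0 -6.35 1.48 0 0;0 -7.02 1.77 0 0"

```text
time_s: 7.05
eef_pos: [512.7, 220.2, 242.7]
ee_rot: [0.0, 0.728, 0.686, -0.0]
force: [1.6, 1.5, 0.4]
grip_width: 0.144
```

Call:
step_arm --plan "0 -0.66 0.31 0 0;0 -1.30 0.65 0 0;0 -1.93 1.01 0 0;0 -2.55 1.39 0 0;0 -3.16 1.80 0 0;0 -3.75 2.22 0 0;0 -4.32 2.67 0 0;0 -4.88 3.14 0 0;0 -5.42 3.62 0 0;0 -5.95 4.13 0 0"

```text
time_s: 8.05
eef_pos: [453.4, 223.6, 201.3]
ee_rot: [0.0, 0.728, 0.686, -0.0]
force: [1.9, -3.2, -1.0]
grip_width: 0.146
```

Call:
step_arm --plan "0 -0.50 0.52 0 0;0 -0.99 1.07 0 0;0 -1.46 1.63 0 0;0 -1.90 2.20 0 0;0 -2.33 2.79 0 0;0 -2.73 3.40 0 0;0 -3.11 4.02 0 0;0 -3.47 4.65 0 0;0 -3.80 5.30 0 0;0 -4.11 5.95 0 0"

```text
time_s: 9.05
eef_pos: [412.8, 226.1, 141.8]
ee_rot: [0.0, 0.728, 0.686, 0.0]
force: [3.0, -5.9, -0.9]
grip_width: 0.149
```

Call:
step_arm --plan "0 -0.16 0.34 0 0;0 -0.29 0.67 0 0;0 -0.42 0.95 0 0;0 -0.49 1.15 0 0;0 -0.56 1.30 0 0;0 -0.56 1.35 0 0;0 -0.56 1.35 0 0"

```text
time_s: 9.75
eef_pos: [409.3, 226.5, 132.7]
ee_rot: [0.002, 0.728, 0.686, 0.003]
force: [-6.0, -12.4, 37.5]
grip_width: 0.145
```

Call:
step_arm --plan "0 0 -0.2 0 0;0 0 -0.4 0 0;0 0 -0.4 0 0"

```text
time_s: 10.05
eef_pos: [409.2, 226.4, 133.2]
ee_rot: [0.002, 0.728, 0.686, 0.002]
force: [10.2, -6.0, -6.3]
grip_width: 0.146
```

```bash
python3 - <<'E'
from h import *
im,d=cap('scene'); P=cloud('scene',d); P0=np.load('scene0.npy')
# tub front/rear regions & bar in static view: compare
r0=(P0[...,2]>40)&(P0[...,0]>380)&(P0[...,0]<650)&(P0[...,1]>150)&(P0[...,1]<300)
dz=(P-P0)[...,2][r0&(d>0)]; print(np.percentile(dz,[10,25,50,75,90]))
Q=P.reshape(-1,3);Q0=P0.reshape(-1,3)
for A in(Q0,Q):
    for lo,hi in((167,190),(265,287)):
        m=(A[:,0]>395)&(A[:,0]<420)&(A[:,1]>lo)&(A[:,1]<hi)&(A[:,2]>110)&(A[:,2]<175); print(m.sum(),np.percentile(A[m],[50],axis=0).round(1),np.percentile(A[m,2],90) if m.any() else 0)
a=cv2.resize(im[90:250,220:420],None,fx=3,fy=3,interpolation=2)
cv2.imwrite('pics/c4.png',a[:,:,::-1])
E
```

```text
[-13.9450244   -2.95536153  -0.29808559   2.02887855   4.20420768]
45 [[411.  176.  150.4]] 154.73798845436193
27 [[414.9 274.2 152.3]] 154.52628995502934
43 [[411.1 174.6 150.7]] 153.58116934390148
2 [[408.9 267.7 152.6]] 153.43834092674288
```

View pics/c4.png

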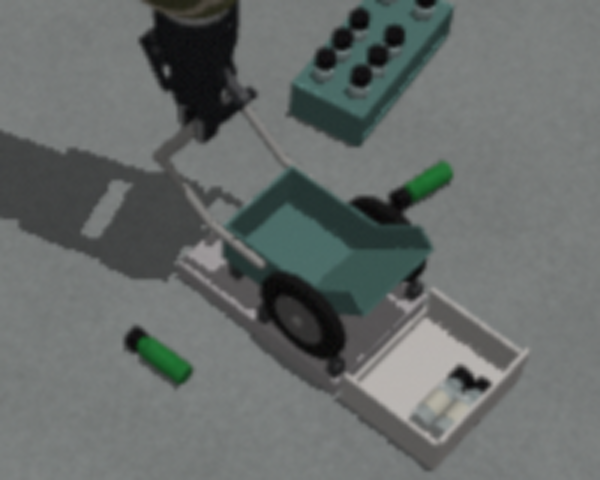

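The skip stands at its original height (bar depth matches the first picture within 1 mm), and both vials are in the tray at (450,400). Releasing now.

Call:
step_arm --plan "0 0 0.1 0 0;0 0 0.1 0 25;0 0 0.1 0 40;0 0 0.1 0 60;0 0 0.1 0 60;0 0 0.1 0 60;0 0 0.1 0 60"

```text
time_s: 10.8
eef_pos: [407.2, 226.7, 131.7]
ee_rot: [-0.0, 0.728, 0.686, -0.0]
force: [0.0, -0.2, 0.0]
grip_width: 0.596
```

Call:
step_arm --plan "0 0 -1 0 60;0 0 -2.5 0 60;0 0 -4.5 0 60;0 0 -7 0 60;0 0 -10 0 60;0 -3 -13 0 60;0 -6 -13 0 60;0 -10 -13 0 60;0 -10 -13 0 60;0 -10 -13 0 60"

```text
time_s: 11.8
eef_pos: [307.3, 232.7, 262.7]
ee_rot: [0.0, 0.728, 0.686, 0.001]
force: [0.8, -0.1, 1.1]
grip_width: 0.604
```

```bash
python3 - <<'E'
from h import *
im,d=cap('scene','c5.png'); P=cloud('scene',d); P0=np.load('scene0.npy')
m=(P0[...,2]>40)&(P0[...,0]>380)&(P0[...,0]<650)&(P0[...,1]>150)&(P0[...,1]<300)&(d>0)
print(np.percentile((P-P0)[...,2][m],[10,25,50,75,90]))
Q=P.reshape(-1,3)
for lo,hi in((167,190),(200,250),(265,287)):
    k=(Q[:,0]>395)&(Q[:,0]<420)&(Q[:,1]>lo)&(Q[:,1]<hi)&(Q[:,2]>110)&(Q[:,2]<175); print(k.sum(),np.median(Q[k],axis=0).round(1))
E
```

```text
[-13.39715304  -2.94960445  -0.45676986   1.78893175   3.72405001]
44 [412.7 174.8 150.6]
75 [413.4 224.2 152. ]
28 [415.7 275.1 150.2]
```

View pics/c5.png

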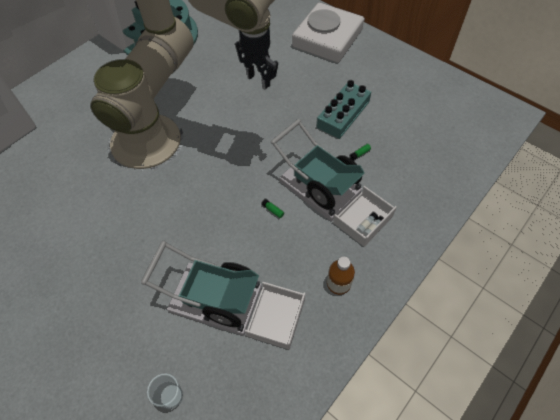

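The skip is standing, both vials are in its tray at (370,222), and the bottle (341,275) and the empty skip are unmoved. The gripper is clear.

```bash
python3 -c "
from h import *
print(workorder.finish_job())"
```

```text
the job is handed in; nothing more can be done
None
```

I gripped the loaded skip's bar, tipped it to about 1.15 rad so both vials rolled into its catch tray, then lowered it onto its legs and let go. I handed the job in at about 12 s; no verdict is reported.

- **Skip and vials:** In the last picture the skip stands on its legs, and its bar height matches the first picture to about 1 mm. Both vials lie in its tray, and the gripper is clear and reading about zero force.
- **Bystanders:** By eye in that picture, the empty skip, the bottle and the green look-alikes are where they were. I did not measure them.
- **Lifting:** My arc was about 3 mm too tight at first, which put about 32 N along the handle. I corrected it mid-lift.
- **Setting down:** The bar slipped about 5 mm in the fingers, so I pressed down with up to 38 N for a moment after the legs touched. I backed off before opening the gripper.

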